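Dip the blue gauge into the wash module and hold it level for reading

TASK

Take the blue-handled dip gauge from its cradle, slide it into the black sloping guide tube of the white wash module until its collar stops against the tube's mouth, then draw it right out again. Finish by holding the gauge level and still in the air with its tip over the centre of the round reading pad, about 12 cm above it; the program ends while still holding it, nothing is put down. Leave the yellow gauge and everything else on the bench where it is.

Things in the scene. Friction and masses are not known exactly. Their poses are not given: they have to be found in the camera images.
- gauge: Blue dip gauge, 228 mm long, 0.12 kg, lying level. Origin mid-handle on the axis, 45 mm above the table; +x along the axis to the tip, z up. Handle (grip across y): blue bar with two black bands, x -55 to 55, 20 wide (y), 24 high. Collar: blue disc, 46 diameter, x 55 to 63. Rod: steel, 10 diameter, x 63 to 173. Balances near x = 35. Loose in the open forks of cradle_a: lift it straight up.
- gauge_tip (a point): The tip of the blue gauge: end of the rod on the axis, at x = 173 mm of gauge.
- gauge_collar (a point): Centre of the blue gauge's collar face that meets the tube, at x = 63 mm of gauge.
- port: Guide tube fixed to the module: black, rigid, flared mouth 42 mm in outer diameter. Origin: centre of the mouth's rim, 118 mm above the table; +z along the tube's axis outwards, rising 40 degrees above level; y level. Opening 34 wide, narrowing over 22 to a 19 mm bore, closed 125 below the rim: the 110 mm rod goes wholly in and the collar stops on the rim, its face then at this origin.
- module: Wash module, fixed: white housing with a blue top edge, 105 mm high. Origin on the table; the housing spans x -16 to 96 mm and y -64 to 64 mm; the tube's mouth is at x = -60, y = 0, z = 118 mm and the gauge goes in towards +x and down.
- pad: The reading pad, fixed to the table: grey square 100 x 100 x 12 mm with a round white disc 80 mm in diameter, a blue ring and a black centre dot. Origin under its centre on the table, z up.
- pad_top (a point): Centre of the reading pad's disc, on its upper face, 15 mm above the table.
- other_gauge: A gauge of the same shape and size with a yellow handle and collar, in the other cradle; origin and axes as for gauge. Not to be used or moved.
- cradle_a: Cradle carrying the blue gauge, fixed: aluminium foot 215 x 40 x 6 mm and two grey open-topped forks, each 10 mm long and 34 mm wide, at x = -42 mm (under the handle, top 49 mm above the table) and x = 145 mm (under the rod, top 53 mm). Origin on the table below the middle of the handle, +x towards the gauge's tip.
- cradle_b: The other cradle, carrying the yellow gauge.
- tube_rack: Black rack 30 x 110 x 50 mm with five capped sample tubes, 84 mm high in all. Origin under its centre. Leave it.
- reagent: White jar, 54 mm in diameter, 85 mm high, green cap. Origin under its centre. Leave it.
- buffer: Amber bottle, 48 mm in diameter, 110 mm high. Origin under its centre. Leave it.
- beaker: White cup, 68 mm in diameter, 75 mm high. Origin under its centre. Leave it.
- tip_box: Clear box with orange lid, 79 x 114 x 59 mm. Origin under its centre. Leave it.
- driver: Screwdriver 150 mm long lying at the far left. Leave it.
- cap: Loose red tube cap, 24 mm in diameter, 14 mm high. Origin under its centre. Leave it.
Not all that is in view belongs to the job. There is more than one size of the gauge; the job needs the smaller. Leave any turquoise look-alike of the cradle_a alone.

How it is judged:
By the outcome, as a careful person would: the job done as asked, in the order asked, and still so for the second after the job is handed in, while the arm keeps its last pose, push and grip.
It also fails if it takes over 53 s, if anything falls off the work surface, if the arm or the gripper's body presses on something with over 40 N, if the wrist force passes 120 N, or if a joint passes its speed limit or range.

ROBOT

A 7-joint arm with a two-finger parallel gripper is mounted at the origin on the work surface. World frame = base frame: x ahead of the robot, y to its left, z up, the work surface at z = 0. Lengths are in mm, angles in rad, forces in N, time in s.
With the tool pointing down it reaches from about 400 to 750 mm from the base axis. Payload 19.5 kg.
Tool frame: the origin (TCP) lies at the very end of the fingers, on their centre line; the grasp point (between the pads) lies 19 mm behind it (manip.grip_point_offset is the z of the grasp point in the tool frame, in mm); z points along the fingers, y is the direction in which the jaws open and shut (so a half turn about z gives the same grasp; the last joint's range is limited). The gripper opens to 85 mm and grips with 20 to 120 N. Pads are 22 mm wide; open, the fingers measure 114 mm over their backs; the gripper's body (76 mm by 85 mm) begins 54 mm behind the grasp point. The pads swing forward as they close: fully open they stand 13 mm farther back than shut.
Start: joints at [-0.042, 0.707, -0.028, 1.485, 0.022, 0.951, -0.075], TCP at [574.974, 0.003, 231.268] pointing down, gripper open.
Joint ranges: [-2.71, 2.71], [-0.32, 2.16], [-1.57, 1.52], [0, 2.45], [-1.46, 4.6], [0, 2.02], [-2.83, 2.83]. Speed limits (rad/s): [1.89, 1.89, 2.57, 2.57, 3.01, 3.01, 3.01].

INTERFACE

Orientations are given as [roll, pitch, yaw] about the fixed x, y, z axes, in that order (R = Rz(yaw) Ry(pitch) Rx(roll)).
In Python, from workcell import manip gives the robot as it stands.
- The arm moves only by the shell command python3 -m handwheel 'ROWS' [OPENING] [FORCE]. ROWS is JSON, a list of rows, each an object of numbers: "dx", "dy", "dz": the shift along the world's x, y, z in mm; "turn": the turn about the world's z in rad. In form: [{"dx": .., "dy": .., "dz": .., "turn": ..}, ...]. A call has 1 to 5 rows; each row shifts and turns the pose as measured when the row begins; what a row does not reach is not made up. A row lasts 1/12 s, in which the tool goes at most 41.7 mm and 7.16 degrees, less where a joint would pass 70% of its speed; a pose out of reach is approached as far as the arm can. A call is refused whole if a number of a shift passes 41.7 or a number of a turn 0.125, either way. A call with a gripper value outside its range is refused whole. OPENING is the closure, from 0 (fully open) to 1 (shut), set as the call begins (- or left out, the last holds). The fingers move at their own pace and stop on an object; FORCE is the grip in N (left out, the last holds). Time passes only in rows, so rows that do not move let the fingers close. It gives the time, the measured TCP pose, the force and the opening at its end, in the units of the state.
- manip.get_obs(): the state, without advancing time (a new reading comes with each control period).
- manip.get_image(name): name is "scene" or "side" or "wrist"; returns (picture, depth): 420x560x3 uint8, red, green, blue; 420x560 float32, mm along the optical axis (not along the pixel's ray), 0 where there is no reading.
- manip.camera_info(name): a dict with "camera_matrix" (3x3 intrinsics, pixels), "D" ([k1, k2, p1, p2, k3] as OpenCV has them; the pictures are not rectified), "extrinsics" (4x4, takes a point from world to camera coordinates); the wrist camera has in their place "mount" (4x4, takes a point from camera to tool coordinates, whose origin is the TCP and whose axes are the flange's). Camera axes: x right, y up, looking along -z (the intrinsics and any distortion apply to the point x, -y, -z); pixel columns grow to the right and rows downward; lengths in mm; the calibration is good to about 2 mm. A picture is of the moment at which its call begins: read the wrist's pose just before it. camera_info takes no time and is no camera call.
- manip.sign_off(): hands the job in, once; it reports no verdict.
Trained networks look in the newest picture that a camera, given by its name, has taken for a name from the list of things; names that differ only in an ending like _2 or _b are one class to them, and where a whole thing is asked for, a point or a joint stands for the part that bears it (a point fixed in the world has none). Each returns a list of dicts, best first, with "confidence" (0 to 1); they miss things now and then, are a little off and sometimes report something else, mostly with a low value. They report only what shows in the picture. A call takes as long as a camera call. They do not tell look-alikes from the thing itself.
- manip.search_frame(camera, name): "centre" ([x, y, z] in mm, in the coordinates of the camera as it stood for that picture, good to about 4 mm: the middle of the surface that is visible of it).
The state is a dict: "time_s": time; "joint_positions": joint angles; "joint_vel": joint speeds; "joint_efforts": joint torques, N m; "ee_pos": TCP position; "ee_rot": TCP orientation; "wrist_force": force on the tool from outside, world axes, zero at the start; "ft_torque": the same for the moment, N m; "gripper_width": finger opening in mm.
Only numpy, scipy, OpenCV 4.12 (cv2) and the standard library are available. Lean on these libraries where they do the work, as an engineer would, in place of code of your own. Each camera call takes 0.05 s, during which the arm holds its last target. There are 200 camera calls.

## Working session

There is one attempt and no reset: what is moved stays moved. The work goes in short steps, Python scripts to look and compute and a shell command to move; the robot and the scene stay as the last step left them, time stands still between calls to the robot, and variables do not carry over. Pictures are saved under pics/ and viewed, about 8 in all and at most 12, crops included, and the job is handed in when it is done.

```bash
ls; mkdir -p pics
cat > h.py <<'E'
import numpy as np, cv2
from scipy.spatial.transform import Rotation as Ro
from workcell import manip
def tool():
    o=manip.get_obs(); T=np.eye(4); T[:3,:3]=Ro.from_euler('xyz',o['ee_rot']).as_matrix(); T[:3,3]=o['ee_pos']; return T
def c2w(cam,T=None):
    i=manip.camera_info(cam)
    return (tool() if T is None else T)@np.array(i['mount']) if cam=='wrist' else np.linalg.inv(np.array(i['extrinsics']))
def px2w(cam,C,depth,u,v,r=1):
    i=manip.camera_info(cam); K=np.array(i['camera_matrix'],float); D=np.array(i['D'],float)
    d=depth[v-r:v+r+1,u-r:u+r+1]; z=np.median(d[d>0])
    x,y=cv2.undistortPoints(np.array([[[u,v]]],float),K,D)[0,0]
    return (C@[x*z,-y*z,-z,1])[:3]
def w2px(cam,C,P):
    i=manip.camera_info(cam); p=np.linalg.inv(C)@np.append(P,1); 
    return cv2.projectPoints(np.array([[p[0],-p[1],-p[2]]]),np.zeros(3),np.zeros(3),np.array(i['camera_matrix'],float),np.array(i['D'],float))[0].ravel()
E
python3 - <<'E'
from h import *
for c in ['scene','side']:
    C=c2w(c); im,d=manip.get_image(c); cv2.imwrite(f'pics/{c}0.png',im[:,:,::-1]); np.save(f'{c}0.npy',d)
    print(c,C[:3,3].round())
    for n in ['gauge','port','module','pad','cradle_a','gauge_collar','gauge_tip']:
        for r in manip.search_frame(c,n)[:4]: print(n,round(r['confidence'],2),(C@np.append(r['centre'],1))[:3].round())
print(manip.get_obs())
E
python3 -m handwheel --help
```

```text
pics
scene [1395. -214. 1031.]
gauge 0.97 [425. 158.  52.]
gauge 0.67 [193. 272.  37.]
gauge 0.45 [654. -56.  10.]
port 0.78 [ 474. -223.  109.]
module 0.88 [ 491. -303.  105.]
pad 0.59 [653. -54.   9.]
cradle_a 0.89 [352. 614.  10.]
cradle_a 0.71 [596. 169.   6.]
gauge_collar 0.72 [184. 279.  35.]
gauge_collar 0.61 [433. 158.  50.]
gauge_tip 0.81 [429. 158.  51.]
gauge_tip 0.68 [188. 277.  42.]
side [-190. -687.  880.]
gauge 0.55 [419. 136.  52.]
port 0.74 [ 461. -220.  113.]
module 0.61 [ 432. -315.  107.]
pad 0.9 [633. -63.  10.]
pad 0.2 [ 755. -182.   57.]
cradle_a 0.94 [419. 125.   6.]
cradle_a 0.74 [584. 174.   6.]
gauge_collar 0.74 [418. 136.  52.]
gauge_collar 0.61 [ 435. -315.  107.]
gauge_tip 0.8 [419. 138.  52.]
{'time_s': 0.8, 'joint_positions': array([-0.04167502,  0.70652138, -0.02762671,  1.48464744,  0.02198772,
        0.95092796, -0.07547692]), 'joint_vel': array([ 7.75206706e-05,  1.19284662e-03, -3.59414798e-04, -3.65294239e-04,
        1.85752677e-03, -9.93189751e-04, -5.00795567e-06]), 'joint_efforts': array([ 6.39508598e-04, -8.82960749e+01,  1.23453040e+00, -2.36383420e+01,
        1.71165972e-02,  1.51239088e-03,  3.34672586e-05]), 'ee_pos': array([5.74940363e+02, 2.65671977e-03, 2.31244274e+02]), 'ee_rot': array([-3.14138940e+00, -2.44995683e-05,  1.57078848e+00]), 'wrist_force': array([0.48704538, 0.92916346, 0.09312739]), 'ft_torque': array([ 0.03937648, -0.05005892,  0.01288417]), 'gripper_width': 85.063800197666}invalid input: not JSON, or not a number
```

View pics/scene0.png

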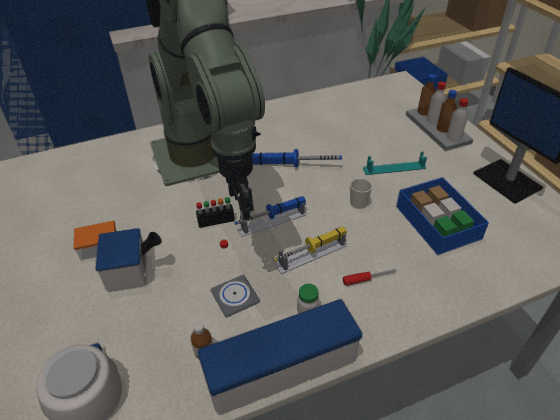

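View pics/side0.png

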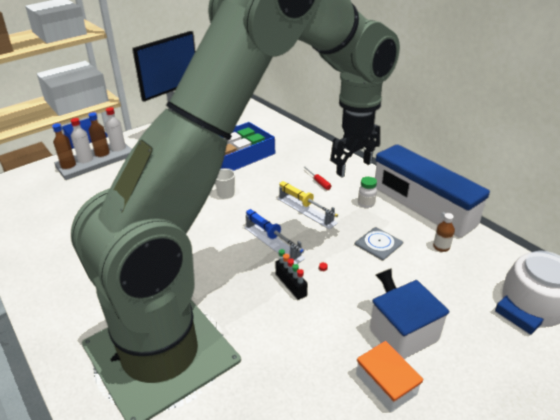

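Run:
```python
from h import *
for c,pts in {'scene':dict(tail=(303,204),collar=(270,212),tip=(247,221),pad=(235,293),mouth=(152,240),tubebase=(140,247),cap=(224,244)),'side':dict(tail=(250,214),collar=(274,231),pad=(379,240),mouth=(385,275),tip=(299,249))}.items():
    d=np.load(f'{c}0.npy'); C=c2w(c)
    for k,(u,v) in pts.items(): print(c,k,px2w(c,C,d,u,v).round(1))
    im=cv2.imread(f'pics/{c}0.png'); hsv=cv2.cvtColor(im,cv2.COLOR_BGR2HSV)
    box=(255,312,190,228) if c=='scene' else (240,290,200,245)
    m=cv2.inRange(hsv,(100,110,40),(130,255,255))
    vs,us=np.nonzero(m); s=(us>box[0])&(us<box[1])&(vs>box[2])&(vs<box[3])
    P=np.array([px2w(c,C,d,u,v,0) for u,v in zip(us[s],vs[s]) if d[v,u]>0]); P=P[P[:,2]>30]
    m0=P.mean(0); w=np.linalg.svd(P[:,:2]-m0[:2])[2][0]; t=(P[:,:2]-m0[:2])@w
    print('blue',len(P),m0.round(1),w.round(3),t.min().round(),t.max().round())
```

```text
scene tail [436.4 232.3  49.4]
scene collar [431.6 127.7  50.8]
scene tip [434.   54.5  43.6]
scene pad [646.  -53.9  15.4]
scene mouth [ 462.1 -218.5  103.4]
scene tubebase [ 474.2 -252.7  102.7]
scene cap [468.7 -29.3  14.6]
blue 341 [427.6 175.6  53.4] [ 0.07  -0.998] -67.0 51.0
side tail [410.3 223.7  55.8]
side collar [420.5 126.9  49.8]
side pad [643.  -55.8  18. ]
side mouth [ 460.5 -224.   125. ]
side tip [425.3  27.8  50. ]
blue 356 [415.8 169.5  52.9] [ 0.05  -0.999] -74.0 53.0
```

```bash
python3 -m handwheel '[{"dx":-26,"dy":27},{"dx":-26,"dy":27},{"dx":-26,"dy":27},{"dx":-26,"dy":27},{"dx":-26,"dy":27}]' 0; python3 -m handwheel '[{"dx":-25,"dy":10},{"dx":-10},{"dx":0},{"dx":0}]'
python3 - <<'E'
from h import *
T=tool(); im,d=manip.get_image('wrist'); np.save('w1.npy',d); np.save('w1T.npy',T); cv2.imwrite('pics/w1.png',im[:,:,::-1]); print(T.round(3), np.array(manip.camera_info('wrist')['mount']).round(2))
E
```

```text
[[ 0.00000e+00  1.00000e+00 -0.00000e+00  5.74940e+02]
 [ 1.00000e+00 -0.00000e+00  0.00000e+00  3.00000e-03]
 [ 0.00000e+00 -0.00000e+00 -1.00000e+00  2.31244e+02]
 [ 0.00000e+00  0.00000e+00  0.00000e+00  1.00000e+00]] [[   0.      0.96    0.27   66.86]
 [   1.     -0.     -0.      0.48]
 [   0.      0.27   -0.96 -141.73]
 [   0.      0.      0.      1.  ]]$[0]: bad value
$[0]: bad value
```

View pics/w1.png

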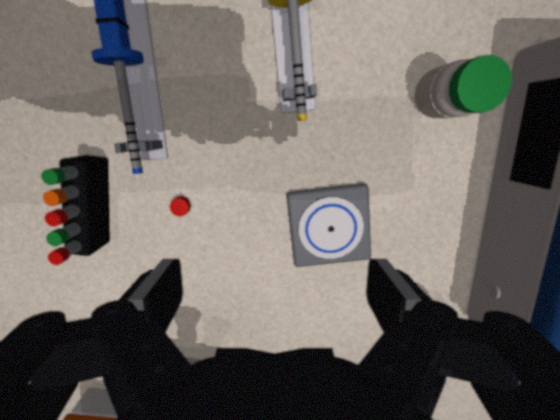

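The wrist view from the start pose shows the pad's dot at (331,229), the blue tip at (137,170) and its collar at (117,56). The move was refused because every row needs all four keys.

```bash
python3 -m handwheel '[{"dx":-26,"dy":27,"dz":0,"turn":0},{"dx":-26,"dy":27,"dz":0,"turn":0},{"dx":-26,"dy":27,"dz":0,"turn":0},{"dx":-26,"dy":27,"dz":0,"turn":0},{"dx":-26,"dy":27,"dz":0,"turn":0}]' 0
python3 -m handwheel '[{"dx":-25,"dy":-5,"dz":0,"turn":0},{"dx":0,"dy":0,"dz":0,"turn":0},{"dx":0,"dy":0,"dz":0,"turn":0}]'
python3 - <<'E'
from h import *
d=np.load('w1.npy');T=np.load('w1T.npy');C=c2w('wrist',T)
for k,p in dict(pad=(331,229),tip=(137,169),collar=(117,56),rod=(128,120),handle=(112,20)).items(): print(k,px2w('wrist',C,d,*p).round(1))
T=tool(); im,d=manip.get_image('wrist'); np.save('w2.npy',d); np.save('w2T.npy',T); cv2.imwrite('pics/w2.png',im[:,:,::-1]); print(T.round(3))
E
```

```text
time_s: 1.27
ee_pos: [442.8, 132.5, 230.2]
ee_rot: [3.14, 0.002, 1.56]
wrist_force: [1.5, 0.9, 0.5]
gripper_width: 85.6
time_s: 1.52
ee_pos: [411.8, 133.5, 230.8]
ee_rot: [3.141, -0.0, 1.57]
wrist_force: [1.8, 0.2, 0.2]
gripper_width: 85.7
pad [644.9 -54.7  15.1]
tip [431.6  23.   49.2]
collar [431.6 128.5  64.2]
rod [427.9  72.4  48.8]
handle [427.1 160.3  55.9]
[[ 1.00000e-03  1.00000e+00  1.00000e-03  4.11806e+02]
 [ 1.00000e+00 -1.00000e-03  0.00000e+00  1.33459e+02]
 [ 0.00000e+00  1.00000e-03 -1.00000e+00  2.30821e+02]
 [ 0.00000e+00  0.00000e+00  0.00000e+00  1.00000e+00]]
```

View pics/w2.png

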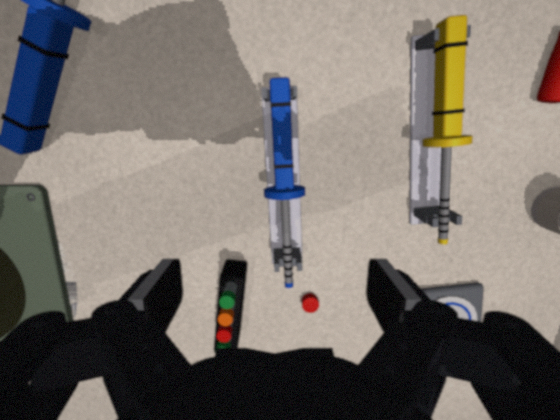

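The blue gauge is central: tail (280,80), collar (284,191), tip (289,286). The big look-alike is at the left.

Run:
```python
from h import *
d=np.load('w2.npy');T=np.load('w2T.npy');C=c2w('wrist',T)
for k,p in dict(tail=(281,84),h1=(281,120),h2=(283,150),collar=(284,190),rod=(286,225),tip=(289,284)).items(): print(k,px2w('wrist',C,d,*p).round(1))
hsv=cv2.cvtColor(cv2.imread('pics/w2.png'),cv2.COLOR_BGR2HSV); m=cv2.inRange(hsv,(100,110,40),(130,255,255))
vs,us=np.nonzero(m); s=(us>262)&(us<312)&(vs>70)&(vs<182)
P=np.array([px2w('wrist',C,d,u,v,0) for u,v in zip(us[s],vs[s])]); P=P[P[:,2]>50]
a=np.polyfit(P[:,1],P[:,0],1); print(a, P[:,1].min(),P[:,1].max(), np.median(P[:,2]))
```

```text
tail [419.1 238.9  55.6]
h1 [419.3 205.7  56.2]
h2 [421.5 176.7  56. ]
collar [422.8 135.7  56.4]
rod [425.6  95.   48.8]
tip [429.8  23.2  49.2]
[-5.14724809e-02  4.29899259e+02] 144.7067871273577 244.42839070344962 55.95965984713948
  return _methods._mean(a, axis=axis, dtype=dtype,
  ret = ret.dtype.type(ret / rcount)
```

```bash
python3 -m handwheel '[{"dx":4,"dy":25,"dz":-20,"turn":0.05},{"dx":4,"dy":25,"dz":-20,"turn":0},{"dx":0,"dy":0,"dz":-38,"turn":0},{"dx":0,"dy":0,"dz":-20,"turn":0},{"dx":0,"dy":0,"dz":0,"turn":0}]' 0
python3 - <<'E'
from h import *
T=tool(); print(T[:3,3].round(1), Ro.from_matrix(T[:3,:3]).as_euler('xyz').round(3))
C=c2w('wrist',T); im,d=manip.get_image('wrist')
hsv=cv2.cvtColor(im,cv2.COLOR_RGB2HSV); m=cv2.inRange(hsv,(100,110,40),(130,255,255)); n,l,st,ce=cv2.connectedComponentsWithStats(m)
for i in range(1,n):
  if st[i,4]<150: continue
  vs,us=np.nonzero(l==i); P=np.array([px2w('wrist',C,d,u,v,0) for u,v in zip(us,vs) if d[v,u]>0]); P=P[(P[:,2]>50)&(P[:,2]<60)]
  if len(P)>20: a=np.polyfit(P[:,1],P[:,0],1); print(st[i],a.round(4),P.min(0).round(1),P.max(0).round(1),np.median(P,0).round(1))
cv2.imwrite('pics/w3.png',im[:,:,::-1])
E
```

```text
time_s: 1.98
ee_pos: [424.9, 184.4, 129.9]
ee_rot: [3.134, -0.002, 1.617]
wrist_force: [-0.5, -0.5, 0.8]
gripper_width: 85.5
[424.9 184.4 129.9] [ 3.134e+00 -2.000e-03  1.617e+00]
[252 135  29  35 950] [-1.950000e-02  4.224684e+02] [408.1 221.6  52.1] [427.8 245.3  58.5] [417.9 233.7  55.9]Traceback (most recent call last):
  File "<stdin>", line 7, in <module>
  File "h.py", line 10, in px2w
    i=manip.camera_info(cam); K=np.array(i['camera_matrix'],float); D=np.array(i['D'],float)
ValueError: time passes only in moves, steps and waits
```

```bash
python3 -m handwheel '[{"dx":-4.5,"dy":0,"dz":-30,"turn":0.003},{"dx":0,"dy":0,"dz":-35,"turn":0},{"dx":0,"dy":0,"dz":-28,"turn":0},{"dx":0,"dy":0,"dz":-8,"turn":0},{"dx":0,"dy":0,"dz":0,"turn":0}]' 0 30
python3 - <<'E'
from h import *
T=tool(); print(T[:3,3].round(1))
im,d=manip.get_image('wrist'); cv2.imwrite('pics/w4.png',im[:,:,::-1])
E
```

```text
time_s: 2.45
ee_pos: [426.2, 183.4, 32.9]
ee_rot: [3.124, -0.005, 1.614]
wrist_force: [0.8, 0.3, -0.4]
gripper_width: 85.3
[426.2 183.4  32.9]
```

View pics/w4.png

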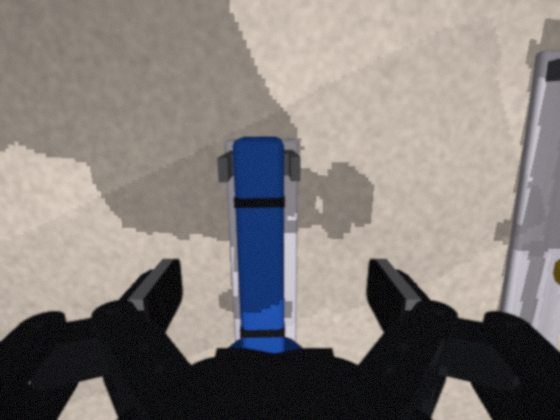

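```bash
python3 -m handwheel '[{"dx":-6,"dy":0,"dz":-5,"turn":0.004},{"dx":0,"dy":0,"dz":0,"turn":0},{"dx":0,"dy":0,"dz":0,"turn":0}]' 0 30
python3 -m handwheel '[{"dx":0,"dy":0,"dz":0,"turn":0},{"dx":0,"dy":0,"dz":0,"turn":0},{"dx":0,"dy":0,"dz":0,"turn":0},{"dx":0,"dy":0,"dz":0,"turn":0},{"dx":0,"dy":0,"dz":0,"turn":0}]' 1 30
python3 -m handwheel '[{"dx":0,"dy":0,"dz":0,"turn":0},{"dx":0,"dy":0,"dz":0,"turn":0},{"dx":0,"dy":0,"dz":0,"turn":0},{"dx":0,"dy":0,"dz":0,"turn":0},{"dx":0,"dy":0,"dz":0,"turn":0}]'
```

```text
time_s: 2.75
ee_pos: [423.0, 183.7, 33.7]
ee_rot: [3.118, -0.007, 1.617]
wrist_force: [0.2, 0.3, -0.3]
gripper_width: 85.2
time_s: 3.17
ee_pos: [425.3, 184.3, 37.6]
ee_rot: [3.113, -0.009, 1.616]
wrist_force: [-1.5, -0.1, 2.5]
gripper_width: 25.7
time_s: 3.58
ee_pos: [423.5, 184.0, 37.8]
ee_rot: [3.117, -0.008, 1.617]
wrist_force: [-1.5, -0.6, 3.0]
gripper_width: 19.3
```

```bash
python3 -m handwheel '[{"dx":0,"dy":0,"dz":0,"turn":0},{"dx":0,"dy":0,"dz":0,"turn":0},{"dx":-2,"dy":0,"dz":-6,"turn":0},{"dx":-1,"dy":0,"dz":-6,"turn":0},{"dx":0,"dy":0,"dz":-4,"turn":0}]' 0.4 30
python3 -m handwheel '[{"dx":0,"dy":0,"dz":-1,"turn":0},{"dx":0,"dy":0,"dz":-1,"turn":0}]'
```

```text
time_s: 4.0
ee_pos: [420.8, 184.1, 20.9]
ee_rot: [3.115, -0.009, 1.617]
wrist_force: [0.1, -0.1, 0.3]
gripper_width: 51.4
time_s: 4.17
ee_pos: [420.3, 183.9, 17.5]
ee_rot: [3.117, -0.008, 1.617]
wrist_force: [0.5, -1.3, -0.7]
gripper_width: 51.3
```

```bash
python3 -m handwheel '[{"dx":0,"dy":0,"dz":6,"turn":0},{"dx":0,"dy":0,"dz":0,"turn":0},{"dx":0,"dy":0,"dz":0,"turn":0},{"dx":0,"dy":0,"dz":0,"turn":0}]' 1 30
python3 -m handwheel '[{"dx":0,"dy":0,"dz":0,"turn":0},{"dx":0,"dy":0,"dz":0,"turn":0},{"dx":0,"dy":0,"dz":0,"turn":0}]'
```

```text
time_s: 4.5
ee_pos: [420.4, 183.9, 24.1]
ee_rot: [3.117, -0.008, 1.617]
wrist_force: [-0.1, 0.4, -1.7]
gripper_width: 19.5
time_s: 4.75
ee_pos: [420.4, 184.0, 24.3]
ee_rot: [3.116, -0.008, 1.617]
wrist_force: [-0.0, -0.2, -1.0]
gripper_width: 19.4
```

```bash
python3 -m handwheel '[{"dx":0,"dy":0,"dz":20,"turn":0},{"dx":0,"dy":0,"dz":35,"turn":0},{"dx":0,"dy":0,"dz":35,"turn":0},{"dx":0,"dy":0,"dz":35,"turn":0},{"dx":0,"dy":0,"dz":20,"turn":0}]'
python3 - <<'E'
from h import *
def cloud(c,box):
    i=manip.camera_info(c);K=np.array(i['camera_matrix'],float);D=np.array(i['D'],float);C=np.linalg.inv(np.array(i['extrinsics']))
    d=np.load(f'{c}0.npy'); im=cv2.imread(f'pics/{c}0.png')
    u0,u1,v0,v1=box; uu,vv=np.meshgrid(np.arange(u0,u1),np.arange(v0,v1)); uu=uu.ravel();vv=vv.ravel()
    xy=cv2.undistortPoints(np.stack([uu,vv],1).astype(float)[:,None],K,D)[:,0]; z=d[vv,uu]
    P=np.c_[xy[:,0]*z,-xy[:,1]*z,-z,np.ones(len(z))]@C.T; return P[:,:3],im[vv,uu].astype(int),z>0
for c,box in dict(scene=(92,168,225,292),side=(365,450,262,350)).items():
    P,col,ok=cloud(c,box)
    hs=cv2.cvtColor(col[None].astype(np.uint8),cv2.COLOR_BGR2HSV)[0]
    top=ok&(hs[:,0]>98)&(hs[:,0]<130)&(hs[:,1]>100)&(abs(P[:,2]-105)<6)
    r=cv2.minAreaRect(P[top][:,:2].astype(np.float32)); print(c,top.sum(),r,np.median(P[top],0).round(1))
    q=ok&(col.max(1)<60)&(P[:,2]>75)&(P[:,1]>-262)
    Q=P[q]; print('dark',len(Q),Q.min(0).round(),Q.max(0).round(),Q.mean(0).round(1)); 
    ax=Q[Q[:,1]>np.percentile(Q[:,1],60)]; print('outer mean',ax.mean(0).round(1), np.polyfit(Q[:,1],Q[:,0],1).round(3))
E
```

```text
time_s: 5.17
ee_pos: [417.4, 182.6, 171.0]
ee_rot: [3.125, -0.004, 1.617]
wrist_force: [0.2, -0.1, -0.3]
gripper_width: 19.7
scene 1499 ((457.65277099609375, -307.0213623046875), (109.37671661376953, 128.73562622070312), 79.64456176757812) [ 462.6 -307.6  105.6]
dark 275 [ 432. -262.   76.] [ 514. -198.  134.] [ 474.3 -228.4  106.5]
outer mean [ 468.  -211.   111.7] [-3.04000e-01  4.04933e+02]
side 2300 ((451.1922302246094, -305.0997619628906), (115.54573059082031, 126.75144958496094), 79.8592300415039) [ 446.  -311.   105.5]
dark 204 [ 450. -250.   94.] [ 477. -207.  133.] [ 461.1 -229.9  113.9]
outer mean [ 460.3 -220.7  121.6] [-8.70000e-02  4.41093e+02]
```

```bash
python3 -m handwheel '[{"dx":15,"dy":-28,"dz":10,"turn":-0.045},{"dx":15,"dy":-28,"dz":0,"turn":-0.045},{"dx":15,"dy":-28,"dz":0,"turn":-0.045},{"dx":15,"dy":-28,"dz":0,"turn":-0.045},{"dx":15,"dy":-25,"dz":0,"turn":-0.045}]'
python3 -m handwheel '[{"dx":10,"dy":-10,"dz":0,"turn":0},{"dx":0,"dy":0,"dz":0,"turn":0},{"dx":0,"dy":0,"dz":0,"turn":0}]'
```

```text
time_s: 5.58
ee_pos: [493.3, 46.2, 187.6]
ee_rot: [3.118, -0.01, 1.396]
wrist_force: [1.0, 0.7, -0.4]
gripper_width: 19.7
time_s: 5.83
ee_pos: [505.3, 29.2, 187.5]
ee_rot: [3.117, -0.008, 1.384]
wrist_force: [-0.7, 0.7, -1.2]
gripper_width: 20.2
```

```bash
python3 -m handwheel '[{"dx":5,"dy":-3,"dz":-30,"turn":0.007},{"dx":4,"dy":0,"dz":-30,"turn":0},{"dx":0,"dy":0,"dz":-25,"turn":0},{"dx":0,"dy":0,"dz":-5,"turn":0},{"dx":0,"dy":0,"dz":0,"turn":0}]'
python3 -m handwheel '[{"dx":0,"dy":0,"dz":0,"turn":0}]'
python3 - <<'E'
from h import *
out=[]
for c,b in dict(scene=(110,260,170,282),side=(290,440,200,312)).items():
    im,d=manip.get_image(c); np.save(f'{c}1.npy',d); cv2.imwrite(f'{c}1.png',im[:,:,::-1])
    out.append(cv2.resize(im[b[2]:b[3],b[0]:b[1],::-1],None,fx=4,fy=4,interpolation=cv2.INTER_CUBIC)[:, :])
cv2.imwrite('pics/m1.png',cv2.resize(np.vstack(out),(400,597)))
cv2.imwrite('pics/m1.png',cv2.resize(np.hstack(out),(800,299)))
E
```

```text
time_s: 6.25
ee_pos: [513.1, 30.1, 95.6]
ee_rot: [3.115, -0.01, 1.396]
wrist_force: [0.2, 0.8, -0.5]
gripper_width: 19.6
time_s: 6.33
ee_pos: [512.7, 30.7, 96.1]
ee_rot: [3.116, -0.011, 1.397]
wrist_force: [-0.7, 0.0, -0.9]
gripper_width: 19.8
```

View pics/m1.png

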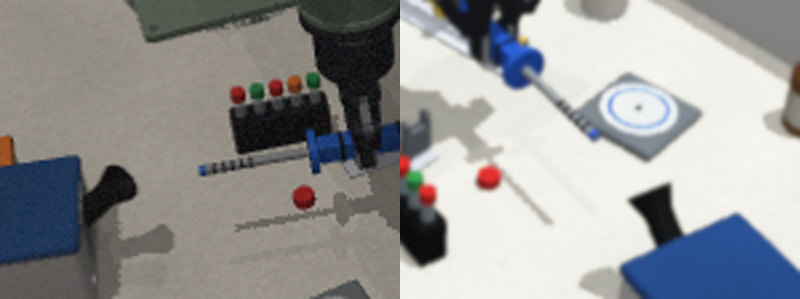

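The scene crop shows the tip at about (186,234) and the mouth's centre at about (156,238). In the side crop the tip is at (363,250) and the mouth's centre at (384,272). I'll triangulate both so that calibration bias cancels between them.

```bash
cat > tri.py <<'E'
from h import *
def ray(c,u,v):
    i=manip.camera_info(c);K=np.array(i['camera_matrix'],float);D=np.array(i['D'],float);C=np.linalg.inv(np.array(i['extrinsics']))
    x,y=cv2.undistortPoints(np.array([[[u,v]]],float),K,D)[0,0]; w=C[:3,:3]@[x,-y,-1]; return C[:3,3],w/np.linalg.norm(w)
def tri(p,q):
    A=np.zeros((3,3));b=np.zeros(3);R=[ray('scene',*p),ray('side',*q)]
    for o,w in R: M=np.eye(3)-np.outer(w,w);A+=M;b+=M@o
    X=np.linalg.solve(A,b); return X.round(1),[np.linalg.norm(np.cross(X-o,w)).round(1) for o,w in R]
E
python3 - <<'E'
from tri import *
print('tip',tri((186.1,233.7),(363.1,249.9)))
print('mouth',tri((155.7,238.2),(383.7,272.4)))
T=tool(); print(T[:3,3].round(1)); h=T[:3,:3]@[-1,0,0]; print(h.round(3),'exp tip',(T@[-167,0,-20.7,1])[:3].round(1))
E
```

```text
tip (array([ 489.6, -130.1,  118.6]), [np.float64(0.0), np.float64(0.0)])
mouth (array([ 472.6, -209.3,  115.6]), [np.float64(1.3), np.float64(1.3)])
[513.3  30.6  96.8]
[-0.173 -0.985 -0.011] exp tip [ 483.8 -134.   115.6]
```

```bash
python3 -m handwheel '[{"dx":-5,"dy":-27,"dz":-6,"turn":0},{"dx":-5,"dy":-27,"dz":0,"turn":0},{"dx":0,"dy":-5,"dz":0,"turn":0},{"dx":0,"dy":0,"dz":0,"turn":0}]' - 20
python3 - <<'E'
from h import *
T=tool(); print(T[:3,3].round(1)); h=T[:3,:3]@[-1,0,0]; print(h.round(3),'exp tip',(T@[-167,0,-20.7,1])[:3].round(1))
E
```

```text
time_s: 6.77
ee_pos: [504.8, -28.8, 95.3]
ee_rot: [3.107, -0.013, 1.401]
wrist_force: [0.2, 0.7, -1.6]
gripper_width: 19.4
[504.8 -28.8  95.3]
[-0.169 -0.985 -0.013] exp tip [ 475.7 -193.5  113.9]
```

```bash
python3 -m handwheel '[{"dx":0,"dy":2,"dz":-5,"turn":-0.005},{"dx":-1,"dy":-8,"dz":-1,"turn":0},{"dx":-2,"dy":-8,"dz":-1,"turn":0}]'
python3 -m handwheel '[{"dx":-1,"dy":-6,"dz":-1,"turn":0},{"dx":-1,"dy":-6,"dz":-0.5,"turn":0}]'
python3 - <<'E'
from h import *
T=tool(); print(T[:3,3].round(1)); h=T[:3,:3]@[-1,0,0]; print(h.round(3),'exp tip',(T@[-167,0,-20.7,1])[:3].round(1))
E
```

```text
time_s: 7.02
ee_pos: [503.2, -40.8, 89.8]
ee_rot: [3.104, -0.014, 1.398]
wrist_force: [0.4, -0.6, -1.6]
gripper_width: 19.4
time_s: 7.18
ee_pos: [501.0, -53.3, 88.3]
ee_rot: [3.103, -0.014, 1.399]
wrist_force: [0.3, 0.2, 0.7]
gripper_width: 19.8
[501.  -53.3  88.3]
[-0.171 -0.985 -0.014] exp tip [ 471.6 -218.   106.5]
```

```bash
python3 -m handwheel '[{"dx":-1,"dy":-5,"dz":0,"turn":0},{"dx":0,"dy":-2,"dz":6,"turn":0},{"dx":0,"dy":-1,"dz":8,"turn":0}]'
python3 -m handwheel '[{"dx":0,"dy":-1,"dz":8,"turn":0},{"dx":0,"dy":-2,"dz":8,"turn":0}]'
python3 - <<'E'
from h import *
out=[]
for c,b in dict(scene=(130,230,185,260),side=(320,420,220,295)).items():
    im,d=manip.get_image(c)
    out.append(cv2.resize(im[b[2]:b[3],b[0]:b[1],::-1],(400,300),interpolation=cv2.INTER_CUBIC))
cv2.imwrite('pics/m2.png',np.hstack(out))
E
```

```text
time_s: 7.43
ee_pos: [499.0, -62.9, 101.8]
ee_rot: [3.106, -0.015, 1.398]
wrist_force: [1.0, 6.3, -3.4]
gripper_width: 19.7
time_s: 7.6
ee_pos: [499.0, -65.0, 119.6]
ee_rot: [3.106, -0.016, 1.399]
wrist_force: [0.1, 5.3, -2.4]
gripper_width: 19.9
```

View pics/m2.png

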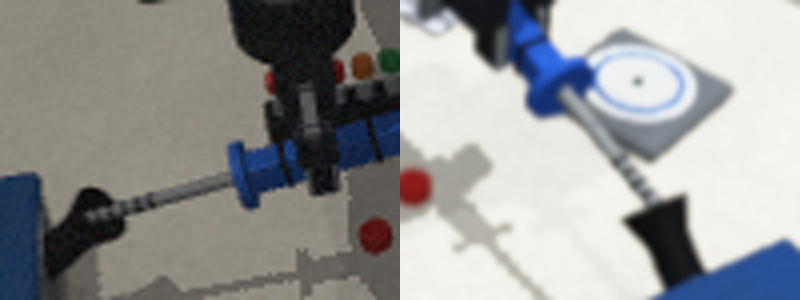

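The tip is inside the flare and the gauge has begun to tilt in the grip, with only about 6 N of force. I'll continue the arc.

```bash
python3 -m handwheel '[{"dx":0,"dy":-3,"dz":9,"turn":0},{"dx":-0.5,"dy":-3,"dz":9,"turn":0},{"dx":-0.5,"dy":-3,"dz":9,"turn":0}]'
python3 -m handwheel '[{"dx":-0.7,"dy":-4,"dz":9,"turn":0},{"dx":-0.7,"dy":-4,"dz":9,"turn":0},{"dx":-0.7,"dy":-4.5,"dz":8,"turn":0}]'
python3 -m handwheel '[{"dx":-0.7,"dy":-5,"dz":8,"turn":0}]'
```

```text
time_s: 7.95
ee_pos: [497.4, -72.5, 149.1]
ee_rot: [3.107, -0.018, 1.4]
wrist_force: [-1.9, 0.8, -2.5]
gripper_width: 19.6
time_s: 8.2
ee_pos: [494.3, -84.9, 178.4]
ee_rot: [3.108, -0.018, 1.4]
wrist_force: [-0.8, 1.3, -2.7]
gripper_width: 19.8
time_s: 8.28
ee_pos: [493.2, -90.0, 187.5]
ee_rot: [3.109, -0.018, 1.4]
wrist_force: [-1.2, 1.8, -2.7]
gripper_width: 19.7
```

```bash
python3 -m handwheel '[{"dx":-1,"dy":-6,"dz":1,"turn":0},{"dx":-1,"dy":-6,"dz":-1,"turn":0},{"dx":-1,"dy":-5,"dz":-3,"turn":0}]'
python3 -m handwheel '[{"dx":-1.4,"dy":-7.5,"dz":-6.4,"turn":0},{"dx":-1.4,"dy":-7.5,"dz":-6.4,"turn":0}]'
python3 - <<'E'
from h import *
p=tool()[:3,3]+[0,0,20]-[472,-208,118]; r=np.hypot(p[0],p[1]); print(r,p[2],np.degrees(np.arctan2(p[2],r)),167-np.hypot(r,p[2]), 'lat',p@[.984,-.18,0])
E
```

```text
time_s: 8.53
ee_pos: [490.4, -106.9, 187.5]
ee_rot: [3.106, -0.019, 1.401]
wrist_force: [-2.0, 3.0, -1.2]
gripper_width: 19.7
time_s: 8.7
ee_pos: [487.2, -122.2, 174.6]
ee_rot: [3.105, -0.02, 1.401]
wrist_force: [-0.4, 2.5, -1.2]
gripper_width: 19.7
87.12549857700887 76.63491725987026 41.33460967531113 50.96654342078946 lat -0.4970813589334183
```

```bash
python3 -m handwheel '[{"dx":-1.4,"dy":-7.5,"dz":-6.6,"turn":0},{"dx":-1.4,"dy":-7.5,"dz":-6.6,"turn":0}]'
python3 -m handwheel '[{"dx":-1.4,"dy":-7.5,"dz":-6.6,"turn":0},{"dx":-1.4,"dy":-7.5,"dz":-6.6,"turn":0}]'
python3 - <<'E'
from h import *
p=tool()[:3,3]+[0,0,20]-[472,-208,118]; r=np.hypot(p[0],p[1]); print(r,p[2],np.degrees(np.arctan2(p[2],r)),167-np.hypot(r,p[2]), 'lat',p@[.984,-.18,0])
out=[]
for c,b in dict(scene=(120,220,185,260),side=(320,420,220,295)).items():
    im,d=manip.get_image(c)
    out.append(cv2.resize(im[b[2]:b[3],b[0]:b[1],::-1],(400,300),interpolation=cv2.INTER_CUBIC))
cv2.imwrite('pics/m3.png',np.hstack(out))
E
```

```text
time_s: 8.87
ee_pos: [483.8, -138.9, 160.0]
ee_rot: [3.106, -0.02, 1.402]
wrist_force: [-0.6, 1.5, -2.1]
gripper_width: 19.7
time_s: 9.03
ee_pos: [480.5, -156.0, 145.1]
ee_rot: [3.106, -0.019, 1.401]
wrist_force: [-0.0, 1.1, -0.7]
gripper_width: 19.5
52.7056147711013 47.05955465141 41.76088645506657 96.34249146489259 lat -0.9967069536595732
```

View pics/m3.png

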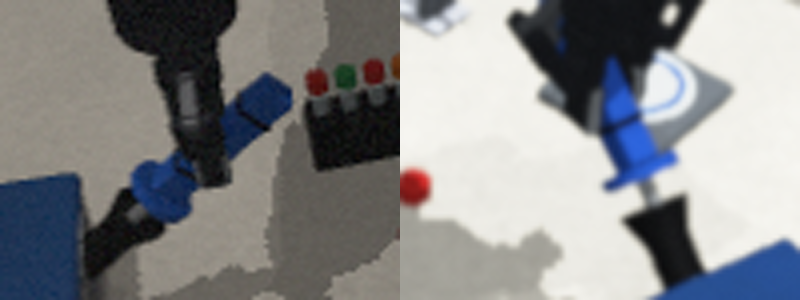

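The rod is almost fully in, with the collar just above the rim. I'll creep in until the force shows contact.

```bash
python3 -m handwheel '[{"dx":-0.9,"dy":-4.6,"dz":-4,"turn":0},{"dx":-0.5,"dy":-2.5,"dz":-2.2,"turn":0}]'
python3 -m handwheel '[{"dx":-0.5,"dy":-2.5,"dz":-2.2,"turn":0}]'
python3 -m handwheel '[{"dx":-0.5,"dy":-2.5,"dz":-2.2,"turn":0}]'
python3 -m handwheel '[{"dx":-0.5,"dy":-2.5,"dz":-2.2,"turn":0}]'
```

```text
time_s: 9.3
ee_pos: [478.9, -163.9, 138.3]
ee_rot: [3.107, -0.019, 1.4]
wrist_force: [-0.7, 0.8, -0.9]
gripper_width: 19.5
time_s: 9.38
ee_pos: [478.6, -166.5, 136.0]
ee_rot: [3.106, -0.019, 1.4]
wrist_force: [0.3, 0.9, -1.6]
gripper_width: 19.6
time_s: 9.47
ee_pos: [478.2, -169.1, 133.8]
ee_rot: [3.106, -0.019, 1.4]
wrist_force: [6.7, 20.9, 25.8]
gripper_width: 19.7
time_s: 9.55
ee_pos: [479.0, -169.4, 132.5]
ee_rot: [3.104, -0.022, 1.402]
wrist_force: [-3.7, 23.1, 40.2]
gripper_width: 19.5
```

Run:
```python
from h import *
out=[]
for c,b in dict(scene=(120,220,185,260),side=(320,420,220,295)).items():
    im,d=manip.get_image(c)
    out.append(cv2.resize(im[b[2]:b[3],b[0]:b[1],::-1],(400,300),interpolation=cv2.INTER_CUBIC))
cv2.imwrite('pics/m4.png',np.hstack(out)); o=manip.get_obs(); print(o['wrist_force'],o['ee_pos'])
```

```text
[-0.73273013 16.65646297 23.95597545] [ 478.77778932 -169.55595167  132.55154524]
```

View pics/m4.png

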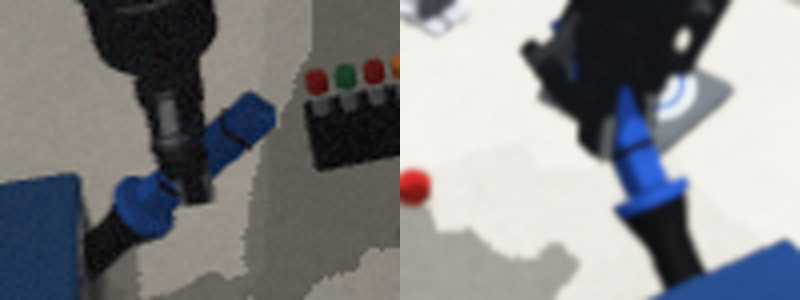

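The collar is seated on the rim in both views. Now I'll draw it out along the axis.

```bash
python3 -m handwheel '[{"dx":1,"dy":5,"dz":4.2,"turn":0},{"dx":1.4,"dy":7.5,"dz":6.4,"turn":0},{"dx":1.4,"dy":7.5,"dz":6.4,"turn":0},{"dx":1.4,"dy":7.5,"dz":6.4,"turn":0}]'
python3 -m handwheel '[{"dx":1.4,"dy":7.5,"dz":6.4,"turn":0},{"dx":1.4,"dy":7.5,"dz":6.4,"turn":0},{"dx":1.4,"dy":7.5,"dz":6.4,"turn":0}]'
python3 - <<'E'
from h import *
p=tool()[:3,3]+[0,0,20]-[472,-208,118]; r=np.hypot(p[0],p[1]); print(r,p[2],np.degrees(np.arctan2(p[2],r)),162-np.hypot(r,p[2]), 'lat',p@[.984,-.18,0])
E
```

```text
time_s: 9.98
ee_pos: [483.8, -140.8, 157.0]
ee_rot: [3.105, -0.022, 1.401]
wrist_force: [-0.6, -0.3, -2.6]
gripper_width: 19.9
time_s: 10.23
ee_pos: [488.5, -115.5, 178.5]
ee_rot: [3.104, -0.022, 1.402]
wrist_force: [-0.7, 0.5, -2.1]
gripper_width: 19.8
93.92151468091588 80.5477497757804 40.61662192716487 38.2696847417771 lat -0.40203495451855326
```

```bash
python3 -m handwheel '[{"dx":1.4,"dy":7.5,"dz":6.4,"turn":0},{"dx":1,"dy":5,"dz":4.2,"turn":0},{"dx":0.9,"dy":5,"dz":-8,"turn":0},{"dx":0.9,"dy":5,"dz":-8,"turn":0},{"dx":0.9,"dy":5,"dz":-8,"turn":0}]'
python3 -m handwheel '[{"dx":0.7,"dy":4,"dz":-9,"turn":0},{"dx":0.7,"dy":4,"dz":-9,"turn":0},{"dx":0.7,"dy":4,"dz":-9,"turn":0}]'
python3 - <<'E'
from h import *
p=tool()[:3,3]+[0,0,20]-[472,-208,118]; r=np.hypot(p[0],p[1]); print(r,p[2]+118, 'lat',p@[.984,-.18,0])
E
```

```text
time_s: 10.65
ee_pos: [495.4, -84.0, 167.6]
ee_rot: [3.099, -0.022, 1.404]
wrist_force: [-1.2, 2.3, 2.5]
gripper_width: 20.2
time_s: 10.9
ee_pos: [497.0, -70.5, 136.5]
ee_rot: [3.101, -0.022, 1.404]
wrist_force: [0.4, -1.6, 0.8]
gripper_width: 19.8
139.71671796593924 156.53629994369254 lat -0.14220068171088152
```

```bash
python3 -m handwheel '[{"dx":0.4,"dy":2,"dz":-9,"turn":0},{"dx":0.4,"dy":2,"dz":-9,"turn":0},{"dx":0.2,"dy":1,"dz":-9,"turn":0}]'
python3 -m handwheel '[{"dx":0.2,"dy":0,"dz":-8,"turn":0},{"dx":0,"dy":0,"dz":-7,"turn":0}]'
python3 - <<'E'
from h import *
p=tool()[:3,3]+[0,0,20]-[472,-208,118]; r=np.hypot(p[0],p[1]); print(r,p[2]+118, 'lat',p@[.984,-.18,0])
out=[]
for c,b in dict(scene=(130,230,185,260),side=(320,420,220,295)).items():
    im,d=manip.get_image(c); np.save(f'{c}5.npy',d); cv2.imwrite(f'{c}5.png',im[:,:,::-1])
    out.append(cv2.resize(im[b[2]:b[3],b[0]:b[1],::-1],(400,300),interpolation=cv2.INTER_CUBIC))
cv2.imwrite('pics/m5.png',np.hstack(out))
E
```

```text
time_s: 11.15
ee_pos: [497.9, -64.0, 105.0]
ee_rot: [3.102, -0.022, 1.405]
wrist_force: [0.9, 0.8, 2.3]
gripper_width: 19.2
time_s: 11.32
ee_pos: [497.9, -63.2, 87.0]
ee_rot: [3.103, -0.022, 1.406]
wrist_force: [1.1, 1.2, 1.0]
gripper_width: 19.6
147.0865189124354 106.9870055890483 lat -0.5720701473618671
```

View pics/m5.png

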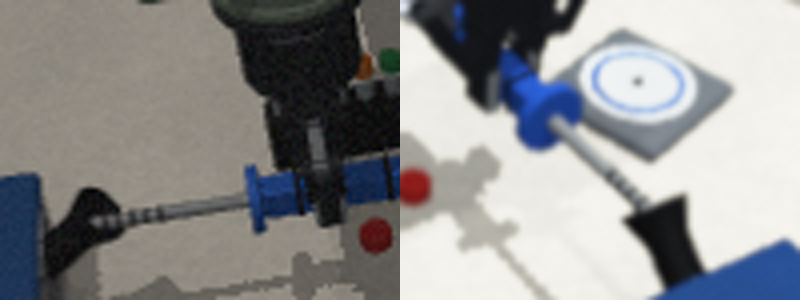

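Nearly level, with the tip still in the mouth. I'll measure the tilt with the wrist camera (handle top behind the grip) and with the scene camera (rod and handle).

```bash
cat > lev.py <<'E'
from h import *
def cl(c,im,d,C):
    i=manip.camera_info(c);K=np.array(i['camera_matrix'],float);D=np.array(i['D'],float)
    vv,uu=np.nonzero(d>0); z=d[vv,uu]; xy=cv2.undistortPoints(np.stack([uu,vv],1).astype(float)[:,None],K,D)[:,0]
    P=(np.c_[xy[:,0]*z,-xy[:,1]*z,-z,np.ones(len(z))]@C.T)[:,:3]
    return P,cv2.cvtColor(im,cv2.COLOR_RGB2HSV)[vv,uu]
def fit(name,Q,A,h):
    if len(Q)<8: print(name,len(Q)); return
    t=(Q-A)@h; k=np.ones(len(t),bool)
    for _ in range(4):
        a=np.polyfit(t[k],Q[k,2],1); e=Q[:,2]-np.polyval(a,t); k=abs(e)<max(2.5*np.std(e[k]),1)
    print(name,k.sum(),'t',t[k].min().round(),t[k].max().round(),'deg(tip up +)',np.degrees(np.arctan(a[0])).round(2),'z at grip',round(a[1],1))
T=tool(); A=(T@[0,0,-20,1])[:3]; h=T[:3,:3]@[-1,0,0]; h[2]=0; h/=np.linalg.norm(h); p=np.array([-h[1],h[0],0])
for c in ['wrist','scene','side']:
    C=c2w(c,T); im,d=manip.get_image(c); P,H=cl(c,im,d,C)
    t=(P-A)@h; l=(P-A)@p; s=(abs(l)<25)&(abs(P[:,2]-A[2])<35)&(t>-75)&(t<190)
    b=s&(H[:,0]>98)&(H[:,0]<130)&(H[:,1]>110)
    fit(c+' handle',P[b&(abs(l)<(8 if c=='wrist' else 25))&((t<44))],A,h)
    r=s&(t>62)&(t<140)&(H[:,1]<100); fit(c+' rod',P[r],A,h)
    if b.any(): print(c,'blue t range',np.percentile(t[b],[1,99]).round(1),'lat',np.median(l[b]).round(1))
print('TCP',T[:3,3].round(1),'h',h.round(3))
E
python3 lev.py
```

```text
wrist handle 8488 t -66.0 26.0 deg(tip up +) 1.04 z at grip 118.4
wrist rod 0
wrist blue t range [-64.9  23.4] lat 0.1
scene handle 297 t -64.0 44.0 deg(tip up +) 0.7 z at grip 115.1
scene rod 114 t 62.0 140.0 deg(tip up +) 0.94 z at grip 112.2
scene blue t range [-62.8  51.4] lat 9.5
side handle 114 t -59.0 37.0 deg(tip up +) -0.49 z at grip 120.9
side rod 120 t 62.0 140.0 deg(tip up +) 2.45 z at grip 109.9
side blue t range [-52.4 186.8] lat -4.1
TCP [497.5 -63.4  86.9] h [-0.164 -0.986  0.   ]
```

It is level to about 1° (wrist 1.0, rod 0.9 in the scene view). I'll firm the grip, pull straight out and lift.

```bash
python3 -m handwheel '[{"dx":1,"dy":6,"dz":-1,"turn":0},{"dx":3,"dy":15,"dz":0,"turn":0},{"dx":3,"dy":20,"dz":0,"turn":0},{"dx":4,"dy":25,"dz":0,"turn":0},{"dx":3,"dy":15,"dz":15,"turn":0}]' - 40
python3 -m handwheel '[{"dx":20,"dy":10,"dz":20,"turn":0},{"dx":25,"dy":14,"dz":0,"turn":0},{"dx":25,"dy":14,"dz":0,"turn":0},{"dx":25,"dy":14,"dz":0,"turn":0},{"dx":20,"dy":10,"dz":0,"turn":0}]'
python3 -m handwheel '[{"dx":0,"dy":0,"dz":0,"turn":0},{"dx":0,"dy":0,"dz":0,"turn":0}]'
```

```text
time_s: 11.98
ee_pos: [511.4, 17.3, 102.6]
ee_rot: [3.104, -0.02, 1.397]
wrist_force: [-0.0, 0.4, -1.2]
gripper_width: 19.7
time_s: 12.4
ee_pos: [628.5, 87.6, 129.3]
ee_rot: [3.102, -0.023, 1.4]
wrist_force: [-1.1, 0.9, -1.4]
gripper_width: 19.4
time_s: 12.57
ee_pos: [630.9, 91.4, 129.4]
ee_rot: [3.1, -0.025, 1.403]
wrist_force: [-0.9, 0.3, -1.2]
gripper_width: 19.3
```

```bash
python3 lev.py
```

```text
wrist handle 8507 t -66.0 25.0 deg(tip up +) 0.83 z at grip 160.7
wrist rod 0
wrist blue t range [-64.9  23.4] lat 0.0
scene handle 301 t -64.0 43.0 deg(tip up +) 1.04 z at grip 156.7
scene rod 122 t 62.0 139.0 deg(tip up +) 0.0 z at grip 155.0
scene blue t range [-62.9 158.5] lat 9.1
side handle 78 t -63.0 39.0 deg(tip up +) -0.69 z at grip 161.6
side rod 86 t 63.0 140.0 deg(tip up +) 0.74 z at grip 153.6
side blue t range [-49.3 156.7] lat -4.7
TCP [630.9  91.4 129.4] h [-0.167 -0.986  0.   ]
```

```bash
python3 -m handwheel '[{"dx":15,"dy":5,"dz":-7,"turn":0},{"dx":13,"dy":5,"dz":-5,"turn":0},{"dx":6,"dy":2,"dz":-2,"turn":0},{"dx":0,"dy":0,"dz":0,"turn":0},{"dx":0,"dy":0,"dz":0,"turn":0}]'
python3 lev.py
python3 - <<'E'
from h import *
out=[]
for c in ['scene','side']:
    im,d=manip.get_image(c); b=(160,310,230,342) if c=='scene' else (310,460,180,292)
    out.append(cv2.resize(im[b[2]:b[3],b[0]:b[1],::-1],(400,299),interpolation=cv2.INTER_CUBIC))
cv2.imwrite('pics/m6.png',np.hstack(out))
E
```

```text
time_s: 13.13
ee_pos: [663.1, 99.8, 116.4]
ee_rot: [3.101, -0.023, 1.398]
wrist_force: [0.1, -0.2, -0.4]
gripper_width: 19.4
wrist handle 8489 t -66.0 25.0 deg(tip up +) 0.99 z at grip 147.7
wrist rod 0
wrist blue t range [-64.9  23.6] lat 0.0
scene handle 303 t -63.0 43.0 deg(tip up +) 0.95 z at grip 143.7
scene rod 125 t 63.0 140.0 deg(tip up +) 0.98 z at grip 140.8
scene blue t range [-62.4 159.5] lat 8.9
side handle 70 t -57.0 42.0 deg(tip up +) -0.38 z at grip 149.1
side rod 82 t 62.0 138.0 deg(tip up +) 0.74 z at grip 140.8
side blue t range [-48.9 157.4] lat -3.6
TCP [663.1  99.8 116.4] h [-0.171 -0.985  0.   ]
```

View pics/m6.png

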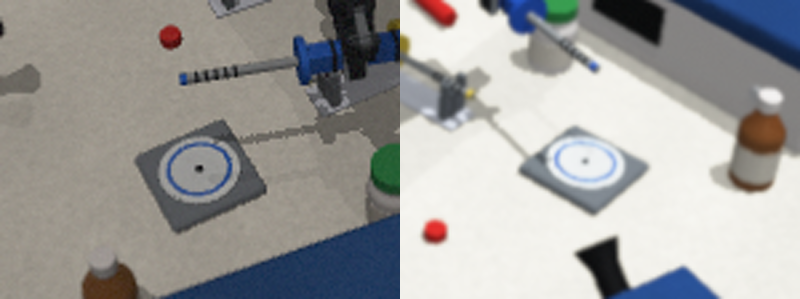

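The scene crop has the tip at (228.6,259.2) and the pad dot at (234.6,293). The side crop has them at (383.5,205.1) and (379.4,240).

Run:
```python
from tri import *
print('tip',tri((228.6,259.2),(383.5,205.1))); print('dot',tri((234.6,293),(379.4,240)))
T=tool(); h=T[:3,:3]@[-1,0,0]; h[2]=0; h/=np.linalg.norm(h); print('kin tip',((T@[0,0,-20,1])[:3]+162.5*h).round(1))
```

```text
tip (array([637.1, -57.7, 141.2]), [np.float64(1.0), np.float64(1.0)])
dot (array([645.9, -54.9,  15.8]), [np.float64(0.0), np.float64(0.0)])
kin tip [634.7 -60.2 136.7]
```

```bash
python3 -m handwheel '[{"dx":6,"dy":3,"dz":-2,"turn":0},{"dx":2,"dy":1,"dz":-1,"turn":0},{"dx":0,"dy":0,"dz":0,"turn":0},{"dx":0,"dy":0,"dz":0,"turn":0},{"dx":0,"dy":0,"dz":0,"turn":0}]'
python3 lev.py | grep -E 'wrist handle|TCP'
```

```text
time_s: 13.8
ee_pos: [670.9, 103.7, 114.5]
ee_rot: [3.1, -0.023, 1.398]
wrist_force: [-0.1, -0.2, -1.9]
gripper_width: 19.1
wrist handle 8500 t -66.0 26.0 deg(tip up +) 0.98 z at grip 145.9
TCP [670.9 103.7 114.5] h [-0.171 -0.985  0.   ]
```

```bash
python3 -m handwheel '[{"dx":1,"dy":0.5,"dz":0,"turn":0},{"dx":0,"dy":0,"dz":0,"turn":0},{"dx":0,"dy":0,"dz":0,"turn":0},{"dx":0,"dy":0,"dz":0,"turn":0},{"dx":0,"dy":0,"dz":0,"turn":0}]'
python3 - <<'E'
from h import *
im,d=manip.get_image('scene'); cv2.imwrite('pics/end.png',im[:,:,::-1]); o=manip.get_obs(); print(abs(o['joint_vel']).max(),o['ee_pos'])
E
```

```text
time_s: 14.37
ee_pos: [672.0, 104.2, 114.7]
ee_rot: [3.1, -0.023, 1.398]
wrist_force: [0.5, -0.1, -1.8]
gripper_width: 19.5
0.0016650668043155785 [671.99066353 104.16073709 114.70961796]
```

View pics/end.png

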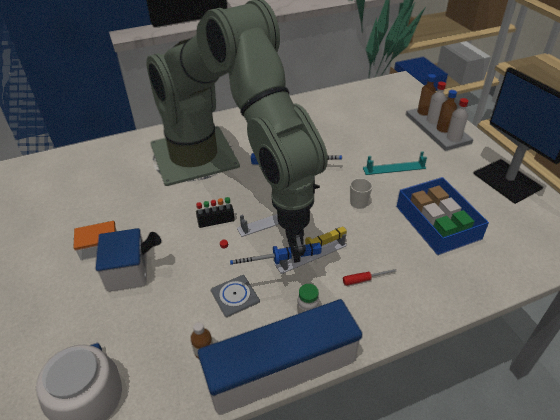

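The bench items are where they were, and the gauge is held level with its tip above the pad (tip at (232,262), dot at (235,293)). Handing in.

```bash
python3 -c "from workcell import manip; print(manip.sign_off())"
```

```text
the job is handed in; nothing more can be done
None
```

I took the small blue gauge from its cradle and slid it into the sloping tube until the collar stopped on the rim. I then drew it right out, and it is now held still over the reading pad. The job was handed in at about 14.4 s.

- **First grip:** the arm had drifted upward as the fingers closed, so I opened them again and regripped lower before lifting.
- **Tilting:** the moves cannot tilt the tool, so I let the gauge pivot in a light 20 N grip. The tube's mouth turned it down 40° on the way in and back to level before the final pull. About 5 mm of slip along the handle showed afterwards, and I allowed for it when placing the tip.
- **Collar contact:** the force rose to about 46 N along the tube, and both camera views showed the collar on the rim. No wrist force reading between moves went higher than that.
- **Final hold:** the gauge is tip-up by about 1°, and the largest joint speed was 0.002 rad/s.
- **Tip position:** the arm's own readings put the tip about 1–2 mm from the pad's centre, and so does the camera triangulation carried forward from before the last small move. They disagree by about 2.5 mm in each direction and 4 mm in height, giving roughly 12.0–12.4 cm above the pad.
- **Rest of the bench:** the last picture shows the yellow gauge and the other items where they were. I checked this by eye only.

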